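# Drop a worn roller into the lever-lid return bin

## Robot

A 6-joint arm with a two-finger parallel gripper is mounted at the origin on the work surface. World frame = base frame: x ahead of the robot, y to its left, z up, the work surface at z = 0. Lengths are in m, angles in rad, forces in N, time in s.
With the tool pointing down it reaches from about 0.4 to 0.825 m from the base axis. Payload 7 kg.
Tool frame: the origin (TCP) lies between the finger pads; the fingertips stand 25 mm ahead of it and the grasp point (between the pads) lies 6 mm ahead of it (arm.tip_extent is the z of the fingertips in the tool frame, in m); z points along the fingers, x is the direction in which the jaws open and shut, and the axes are right-handed (so a half turn about z gives the same grasp; the last joint's range is limited). The gripper opens to 88 mm and grips with 3 to 60 N. Pads are 19 mm wide; open, the fingers measure 130 mm over their backs; the gripper's body (78 mm by 193 mm) begins 47 mm behind the grasp point.
Start: joints at [-0.94, 0.359, 0.012, 0, -1.224, -0.288], TCP at [0.227, -0.636, 0.252] pointing down, gripper open.
Joint ranges: [-3.07, 3.07], [-1.43, 2.12], [-1.02, 1.25], [-3.03, 1.67], [-3.05, -0], [-3.03, 3.03]. Speed limits (rad/s): [2.39, 2.39, 3.01, 3.14, 3.14, 3.14].

## Interface

Orientations are given as [roll, pitch, yaw] about the fixed x, y, z axes, in that order (R = Rz(yaw) Ry(pitch) Rx(roll)).
In Python, from station import monitor, grab_frame, job_done, arm gives the robot as it stands.
- The arm moves only by the shell command python3 -m jog 'ROWS' [FORCE]. ROWS is JSON, a list that holds one entry, the list of rows, each a list of 7 numbers: the shift along the world's x, y, z in m, then the turn, a rotation vector about the world's x, y, z in rad, then the opening, from 0 (shut) to 1 (fully open). In form: [[[dx, dy, dz, ax, ay, az, claw], ...]]. A call has 1 to 20 rows; each row shifts and turns the commanded pose from where the row before left it; what a row does not reach is not made up. A row lasts 1/8 s, in which the tool goes at most 62.5 mm and 10.7 degrees, less where a joint would pass 70% of its speed; a pose out of reach is approached as far as the arm can. A call is refused whole if a number of a shift passes 0.0625 or a number of a turn 0.188, either way. A call with a gripper value outside its range is refused whole. The fingers move at their own pace and stop on an object; FORCE is the grip in N (left out, the last holds). Time passes only in rows, so rows that do not move let the fingers close. It gives the time, the measured TCP pose, the force and the opening at its end, in the units of the state.
- monitor.get_state(): the state, without advancing time (a new reading comes with each control period).
- grab_frame(name): name is "side" or "top" or "wrist"; returns a dict with "pixels" (420x560x3 uint8, red, green, blue), "K" (3x3 intrinsics, pixels), "k1" (the pictures are not rectified: a ray, as slopes to the right and down, at radius r is drawn at 1 + k1 r^2 times it, then the intrinsics apply), "view" (4x4, takes a point from world to camera coordinates); the wrist camera has in their place "hand_eye" (4x4, takes a point from camera to tool coordinates, whose origin is the TCP and whose axes are the tool frame's). Camera axes: x right, y down, z forward; pixel columns grow to the right and rows downward; lengths in m; the calibration is good to about 2 mm. A picture is of the moment at which its call begins: read the wrist's pose just before it. There is no depth.
- job_done(): hands the job in, once; it reports no verdict.
The state is a dict: "t": time; "q": joint angles; "qd": joint speeds; "joint_efforts": joint torques, N m; "eef_pos": TCP position; "ee_rot": TCP orientation; "force": force on the tool from outside, world axes, zero at the start; "moment": the same for the moment, N m; "width": finger opening in m.
Only numpy, scipy, OpenCV 4.12 (cv2) and the standard library are available. Lean on these libraries where they do the work, as an engineer would, in place of code of your own. Each camera call takes 0.05 s, during which the arm holds its last target.

## Task

Press the lever paddle of the return bin right down with a fingertip so that its lid swings wide open and the worn roller waiting on the chute rolls in by itself, then let the lever come up slowly under the finger so that the lid eases fully shut and never drops or slams. Do not touch or pick up the roller, and leave the jar, the screwdriver and the carton where they are.

Things in the scene. Friction and masses are not known exactly. Their poses are not given: they have to be found in the camera images.
- bin: Beige sheet-steel return bin bolted to the bench (cannot move), 130 x 150 mm in plan, 136 mm to the rim; its far wall (+x) is only 98 mm high. Origin: centre of its underside, on the bench. z up; x points from the lever side (-x, nearest the robot) to the chute side (+x). A steel chute 105 mm long rises at 15 degrees from the far wall away to +x. The lever runs along its -y side wall.
- lid (a joint): Angle of the flat aluminium lid (138 x 156 mm), hinged along the bin's near rim (-x edge): 0 = shut, 0.62 rad = wide open (its stop), the far edge with its downturned lip rising. Linked 1:1 to the lever by a steel rod: it opens as the paddle is pressed and follows the lever both ways. Nothing keeps it open; if the lever is let go it falls shut hard.
- lever: Steel lever with a black paddle plate, pivoted beside the bin's -y wall. Origin: its pivot, at (-65, -88, 70) mm in the bin's frame; it turns about the bin's y axis by the same angle as the lid. From the pivot the arm reaches 120 mm towards the bin's -x, rising 0.33 rad above level when the lid is shut, falling 0.29 rad below level when wide open.
- paddle_top (a point): Centre of the upper face of the lever's paddle, a plate 48 mm along the lever x 40 mm wide x 6 mm thick, at (-177, -88, 115) mm in the bin's frame when the lid is shut and about (-182, -88, 41) mm when wide open: it sinks 73 mm and shifts less than 8 mm sideways on the way. About 3 to 8 N on it press it down; it pushes back and rises by itself as the finger goes up.
- roller_mid (a point): Centre of the worn feed roller: black rubber sleeve 36 mm diameter x 84 mm on a steel shaft 10 mm x 116 mm, lying across the chute (along the bin's y), held back by the lid's lip. When the lip lifts it rolls down the chute and drops into the bin within about a second.
- jar_mid (a point): Centre of a glass jar with a steel cap, 54 mm diameter, 85 mm tall, standing beside the bin; bystander.
- driver_mid (a point): Middle of a black-handled screwdriver about 190 mm long, lying on the bench beside the bin; bystander.
- carton_mid (a point): Centre of a small cardboard carton 70 x 100 x 50 mm, standing beside the bin; bystander.
- roller: The same roller as a body; its origin is the same point, its y axis runs along the shaft.
There are look-alikes about, which are no part of the job. Of the things shaped like the roller, the black one is meant.

How it is judged:
On the way, in this order (a step that is already met when the one before it is completed fails the run):
1. the lid is held wide open (over 0.45 rad) by the fingers pressing the lever (value of joint lid above 0.45 rad and contact force between the fingers and lever above 0.3 N), for 0.2 s.
2. the lid is fully shut again with the roller inside the bin (value of joint lid below 0.03 rad and z of roller_mid in the frame of bin below 0.075 m and x of roller_mid in the frame of bin between -0.065 and 0.065 m and y of roller_mid in the frame of bin between -0.075 and 0.075 m), for 0.2 s.
At the end, for the whole second after the job is handed in: The lid is shut (joint within 0.03 rad of closed) and the roller lies at rest inside the bin (its centre between the walls and less than 75 mm above the bench) (all of step 2 and linear speed of roller below 0.05 m/s); the robot touches nothing.
It fails at once if the lid drops or slams (it closes faster than 2 rad/s) (velocity of joint lid below -2 rad/s).
It fails at once if the robot touches the roller (contact force between any of the fingers, the arm and roller above 0.2 N).
It fails at once if the roller is lifted (height (world z) of roller_mid above 0.165 m).
It fails at once if the jar, screwdriver or carton is moved (more than 30 mm) (distance of any of jar_mid, driver_mid, carton_mid from where it was at the start of the episode above 0.03 m).
It also fails if it takes over 35 s, if anything falls off the work surface, if the arm or the gripper's body presses on something with over 40 N, if the wrist force passes 120 N, or if a joint passes its speed limit or range.

## Working session

There is one attempt and no reset: what is moved stays moved. The work goes in short steps, Python scripts to look and compute and a shell command to move; the robot and the scene stay as the last step left them, time stands still between calls to the robot, and variables do not carry over. Pictures are saved under pics/ and viewed, and the job is handed in when it is done.

```bash
mkdir -p pics; python3 - <<'E'
from station import monitor, grab_frame, arm
import cv2
print(monitor.get_state(), arm.tip_extent)
for n in ("side","top"):
    f=grab_frame(n); cv2.imwrite(f"pics/{n}0.png",f["pixels"][:,:,::-1]); print(n,f["K"],f["k1"],f["view"])
E
```

```text
{'t': 0.0, 'q': array([-9.39889339e-01,  3.59377776e-01,  1.10739114e-02, -3.38047043e-04,
       -1.22411865e+00, -2.88101206e-01]), 'qd': array([-1.74841777e-04,  9.24238028e-05, -6.42543148e-05, -3.37118106e-05,
        1.41951888e-03,  2.67529289e-04]), 'joint_efforts': array([ 1.08488846e-04, -5.82706475e+01,  2.93060589e+01,  6.99741259e+00,
        6.76023628e-03, -2.32443081e-04]), 'eef_pos': array([ 0.22671304, -0.63531322,  0.25063729]), 'ee_rot': array([-3.14143525e+00, -1.64946361e-03,  1.91348686e+00]), 'force': array([-0.29531565, -0.25241273,  1.09004264]), 'moment': array([-0.01955949, -0.00654503, -0.03595826]), 'width': 0.08752772882978462} 0.025
side [[407.37588788   0.         281.49970925]
 [  0.         407.37588788 207.82089953]
 [  0.           0.           1.        ]] -0.05901004929401336 [[ 0.99635411 -0.08478641 -0.00947407 -0.6069961 ]
 [-0.05926194 -0.60793438 -0.79177258  0.13664277]
 [ 0.06137194  0.78944731 -0.61074252  0.8081504 ]
 [ 0.          0.          0.          1.        ]]
top [[501.04712976   0.         279.29401236]
 [  0.         501.04712976 201.2258039 ]
 [  0.           0.           1.        ]] -0.03126389971579583 [[-0.02264009 -0.99974153  0.00207323  0.01180942]
 [-0.98770186  0.02204644 -0.15478694  0.61071324]
 [ 0.15470122 -0.00555212 -0.9879457   0.98426008]
 [ 0.          0.          0.          1.        ]]
```

View pics/side0.png

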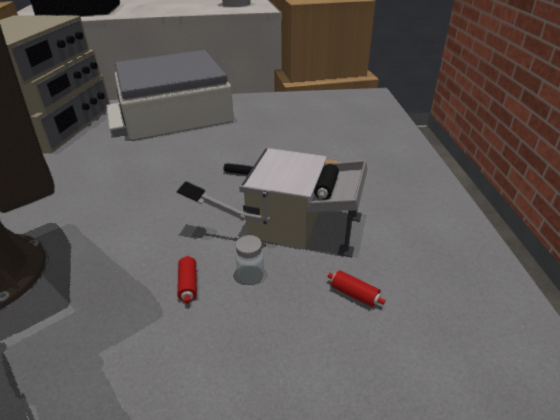

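View pics/top0.png

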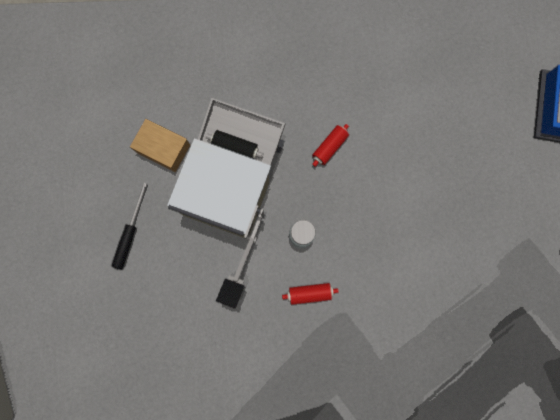

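Side view: paddle near (190,191), jar (249,260), roller (327,181). Top view: paddle (231,293), lid (220,187), jar (303,233). I'll enlarge both to read the corners.

```bash
python3 - <<'E'
import cv2,numpy as np
t=cv2.imread("pics/top0.png")[120:320,150:330]; s=cv2.imread("pics/side0.png")[140:260,160:380]
cv2.imwrite("pics/t1.png",cv2.resize(t,None,fx=3,fy=3,interpolation=cv2.INTER_CUBIC))
cv2.imwrite("pics/s1.png",cv2.resize(s,None,fx=3.5,fy=3.5,interpolation=cv2.INTER_CUBIC))
E
```

```text
(no output)
```

View pics/t1.png

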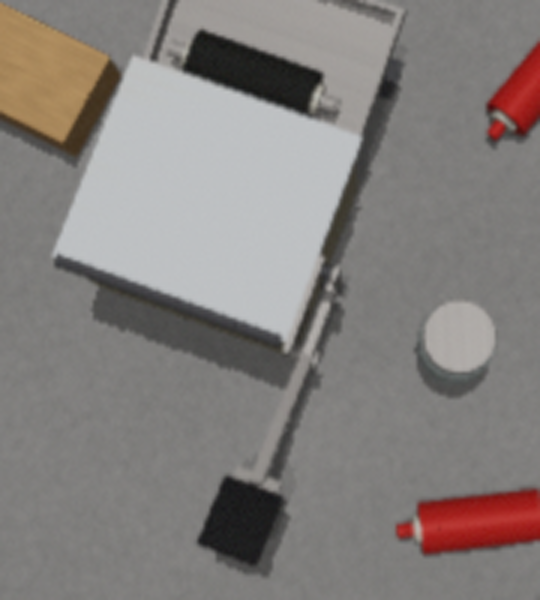

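View pics/s1.png

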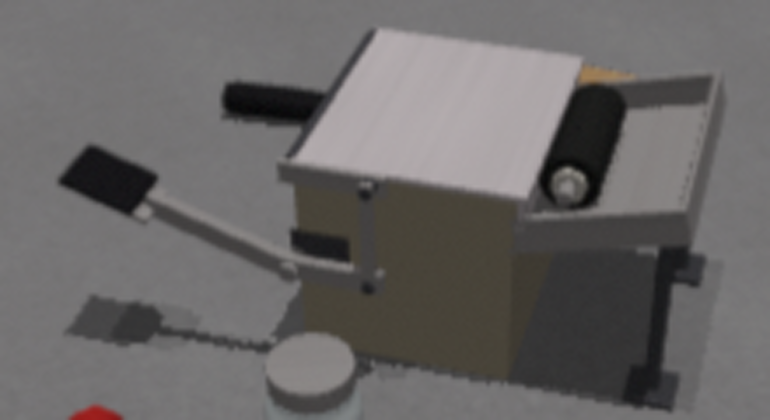

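```bash
cat > h.py <<'E'
import numpy as np,cv2
from station import grab_frame
def cam(n):
    f=grab_frame(n); return f["K"],f["k1"],f["view"]
def ray(c,uv):
    K,k,V=c; p=cv2.undistortPoints(np.array([[uv]],float),K,np.array([k,0,0,0.]))[0,0]
    R=V[:3,:3];t=V[:3,3]
    return -R.T@t, R.T@np.array([*p,1])
def at(c,uv,z):
    o,d=ray(c,uv); return o+d*(z-o[2])/d[2]
def tri(c1,u1,c2,u2):
    o1,d1=ray(c1,u1);o2,d2=ray(c2,u2)
    s=np.linalg.lstsq(np.c_[d1,-d2],o2-o1,rcond=None)[0]
    a=o1+s[0]*d1;b=o2+s[1]*d2
    return (a+b)/2,np.linalg.norm(a-b)
E
python3 - <<'E'
from h import *
T=cam("top");S=cam("side")
t=lambda x,y:(150+x/3,120+y/3)
s=lambda x,y:(160+x/3.5,140+y/3.5)
print("paddle",tri(T,t(241,519),S,s(108,180)))
P=[at(T,t(*p),.139) for p in [(135,57),(360,138),(283,340),(57,258)]]  # far+y, far-y, near-y, near+y
P=np.array(P);print(P)
for i in range(4):print(np.linalg.norm(P[i]-P[(i+1)%4]))
print("lid tri",tri(T,t(283,340),S,s(285,165)),tri(T,t(360,138),S,s(525,190)),tri(T,t(135,57),S,s(580,58)))
ex=(P[0]+P[1]-P[2]-P[3]);ex[2]=0;ex/=np.linalg.norm(ex);ey=np.array([-ex[1],ex[0],0]);yaw=np.arctan2(ex[1],ex[0])
c=P.mean(0);print("lid c",c,"yaw",yaw)
ey2=P[0]+P[3]-P[1]-P[2];print(np.arctan2(-ey2[0],ey2[1]))
for off in (0,.004): 
  o=c-off*ex; print("paddle pred",o-.177*ex-.088*ey, "driver-ish")
print("paddle@.115",at(T,t(241,519),.115))
for n,p,z in [("jar",t(460,337),.085),("redroller",(310,294),.018),("red2",(331,146),.018)]:print(n,at(T,p,z))
E
```

```text
paddle (array([0.42909366, 0.09454035, 0.11063217]), np.float64(0.0014099790885666278))
[[0.72060611 0.15713748 0.139     ]
 [0.66446861 0.01467588 0.139     ]
 [0.53764334 0.06483379 0.139     ]
 [0.59206212 0.20540539 0.139     ]]
0.1531232475245761
0.13638352190835587
0.1507374455262012
0.13730749516910193
lid tri (array([0.53701097, 0.06499691, 0.134713  ]), np.float64(0.0020667929782287667)) (array([0.66479027, 0.01462759, 0.14362257]), np.float64(0.0026978623752416686)) (array([0.72076847, 0.15701751, 0.13974737]), np.float64(0.0007290687196854458))
lid c [0.62869505 0.11051313 0.139     ] yaw -0.36787932984085947
-0.3723875644021074
paddle pred [0.43188964 0.09205686 0.139     ] driver-ish
paddle pred [0.42815728 0.09349541 0.139     ] driver-ish
paddle@.115 [0.42850464 0.09399791 0.115     ]
jar [ 0.54204596 -0.04753759  0.085     ]
redroller [ 0.4204649  -0.06100012  0.018     ]
red2 [ 0.73357331 -0.11638542  0.018     ]
```

Paddle at (0.429, 0.094, ~0.113), agreeing with the prediction from the lid fit (yaw −0.37). Next: go above it, closing the jaws and turning them along the bin's y.

```bash
python3 -m jog '[[[0.02,0.04,0,0,0,-0.07,0],[0.02,0.04,0,0,0,-0.07,0],[0.02,0.04,0,0,0,-0.07,0],[0.02,0.04,0,0,0,-0.07,0],[0.02,0.04,0,0,0,-0.07,0],[0.02,0.04,0,0,0,-0.07,0],[0.02,0.04,0,0,0,-0.07,0],[0.02,0.04,0,0,0,-0.07,0],[0.02,0.04,0,0,0,-0.07,0],[0.02,0.04,0,0,0,-0.08,0],[0,0.04,0,0,0,0,0],[0,0.04,0,0,0,0,0],[0,0.04,0,0,0,0,0],[0,0.04,0,0,0,0,0],[0,0.04,0,0,0,0,0],[0,0.04,0,0,0,0,0],[0,0.04,0,0,0,0,0],[0,0.04,0,0,0,0,0],[0,0,0,0,0,0,0],[0,0,0,0,0,0,0]]]' 10
```

```text
t: 2.7
eef_pos: [0.4266, 0.0842, 0.2514]
ee_rot: [-3.141, 0.0, 1.204]
force: [-0.6, 0.2, -0.1]
width: 0.0005
```

```bash
python3 -m jog '[[[0,0.006,-0.025,0,0,0,0],[0,0.005,-0.025,0,0,0,0],[0,0,-0.025,0,0,0,0],[0,0,-0.015,0,0,0,0],[0,0,0,0,0,0,0],[0,0,0,0,0,0,0]]]'; python3 - <<'E'
from station import *
import cv2,numpy as np
t=grab_frame("top")["pixels"][120:320,150:330]; s=grab_frame("side")["pixels"][100:260,130:330]
a=cv2.resize(t,(540,600))[...,::-1]
cv2.imwrite("pics/t2.png",a);cv2.imwrite("pics/s2.png",cv2.resize(s,(750,600))[...,::-1])
E
```

```text
t: 3.45
eef_pos: [0.4273, 0.0949, 0.1622]
ee_rot: [3.141, -0.0, 1.203]
force: [0.0, -0.3, -0.1]
width: 0.0006
```

View pics/s2.png

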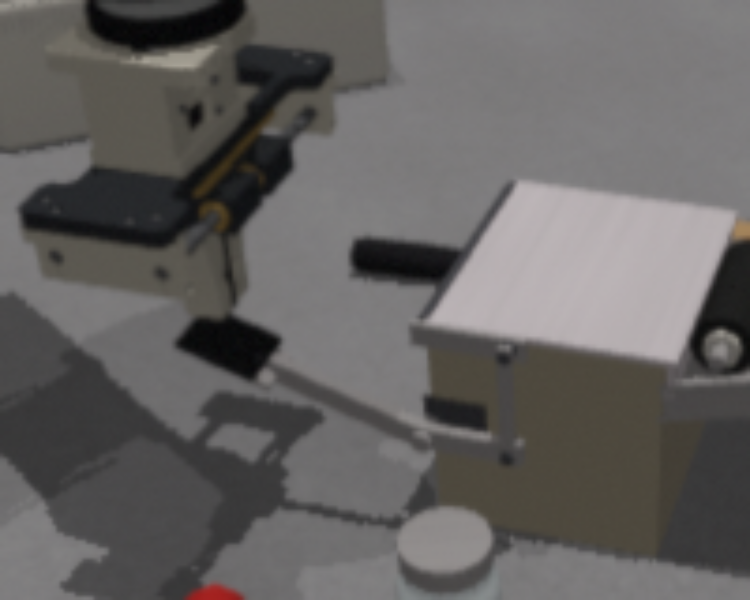

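View pics/t2.png

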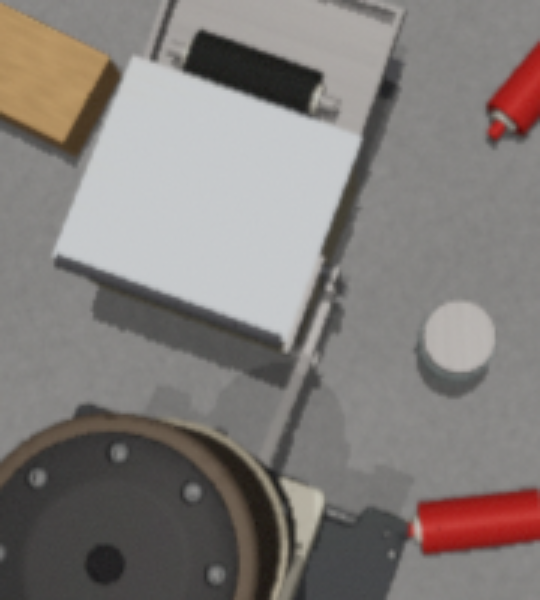

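Side view: fingertips (215,315) sit just above the paddle (228,345), with the body clear of everything else. Next: press down.

```bash
python3 -m jog '[[[0,0,-0.005,0,0,0,0],[0,0,-0.005,0,0,0,0],[0,0,-0.005,0,0,0,0],[0,0,-0.005,0,0,0,0],[0,0,-0.005,0,0,0,0],[0,0,-0.005,0,0,0,0],[0,0,-0.005,0,0,0,0],[0,0,-0.005,0,0,0,0],[0,0,-0.005,0,0,0,0],[0,0,-0.005,0,0,0,0],[0,0,-0.005,0,0,0,0],[0,0,-0.005,0,0,0,0],[0,0,-0.005,0,0,0,0],[0,0,-0.005,0,0,0,0],[0,0,-0.005,0,0,0,0],[0,0,-0.003,0,0,0,0]]]'; python3 - <<'E'
from station import *
import cv2,numpy as np
s=grab_frame("side")["pixels"][100:260,130:380]
cv2.imwrite("pics/s3.png",cv2.resize(s,(800,512))[...,::-1])
E
```

```text
t: 5.55
eef_pos: [0.4269, 0.0953, 0.0835]
ee_rot: [3.142, 0.0, 1.204]
force: [-1.8, 0.4, 6.6]
width: 0.0002
```

View pics/s3.png

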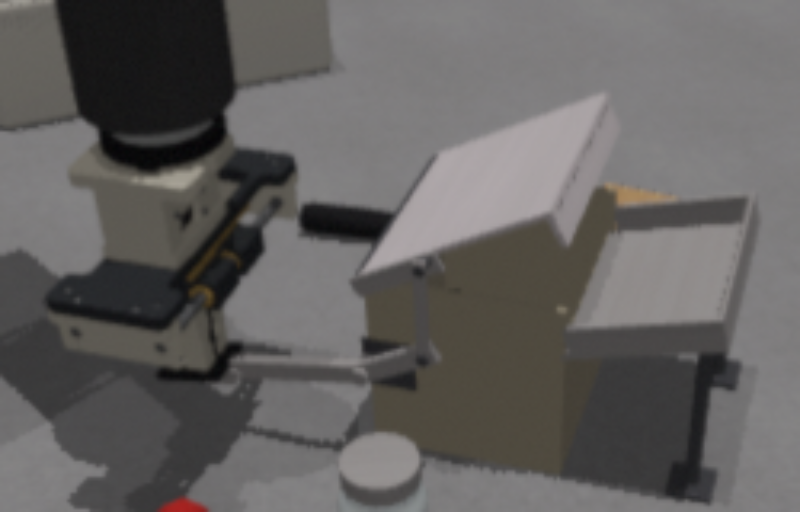

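The lid is well open and the chute is empty, so the roller has gone in. I'll press the last few mm, hold, and watch the force.

```bash
python3 -m jog '[[[0,0,-0.004,0,0,0,0],[0,0,-0.004,0,0,0,0],[0,0,-0.002,0,0,0,0],[0,0,0,0,0,0,0],[0,0,0,0,0,0,0],[0,0,0,0,0,0,0],[0,0,0,0,0,0,0],[0,0,0,0,0,0,0]]]'; python3 - <<'E'
from station import *
import cv2,numpy as np
s=grab_frame("side")["pixels"][100:260,130:380]
cv2.imwrite("pics/s4.png",cv2.resize(s,(800,512))[...,::-1])
t=grab_frame("top")["pixels"][60:320,130:330]
cv2.imwrite("pics/t4.png",cv2.resize(t,None,fx=2.3,fy=2.3)[...,::-1])
E
```

```text
t: 6.6
eef_pos: [0.4277, 0.0954, 0.074]
ee_rot: [3.14, -0.0, 1.204]
force: [1.7, -3.1, 6.5]
width: 0.0003
```

View pics/s4.png

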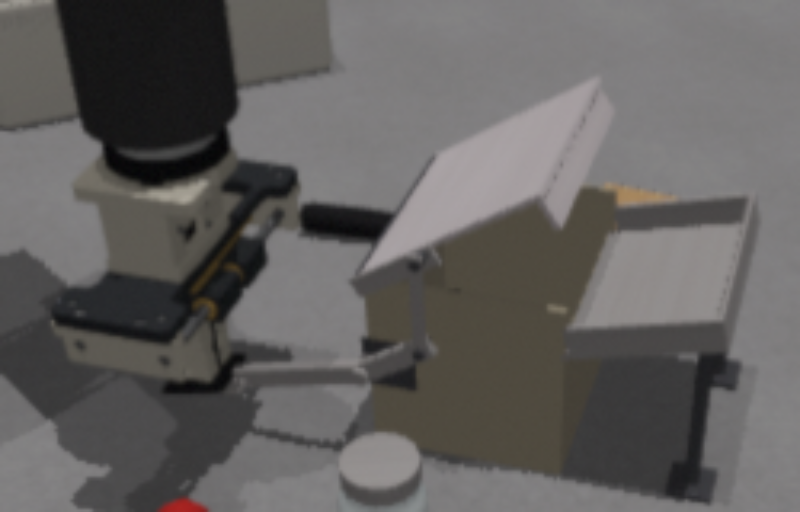

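View pics/t4.png

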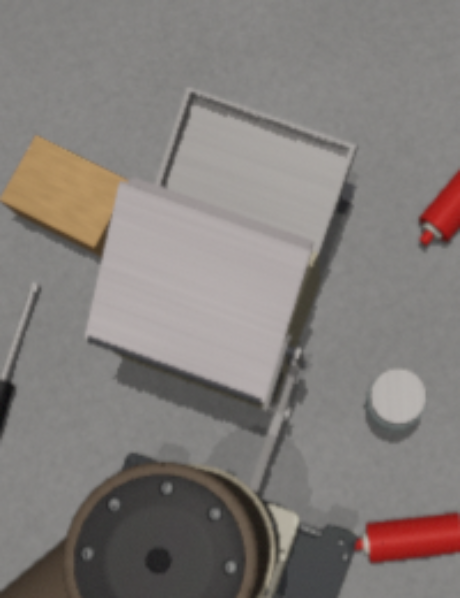

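```bash
python3 - <<'E'
from h import *
p,e=tri(cam("top"),(265.2,166.5),cam("side"),(300.9,163.1))
print(p,e,np.arcsin((p[2]-.139)/.138))
E
```

```text
[0.64801679 0.02228189 0.20921963] 0.0007730250754136767 0.5338343432557977
```

Lid ≈0.53 rad and the roller is off the chute. One more small press, then the slow rise.

```bash
python3 -m jog '[[[0,0,-0.003,0,0,0,0],[0,0,-0.002,0,0,0,0],[0,0,0,0,0,0,0],[0,0,0,0,0,0,0],[0,0,0.002,0,0,0,0],[0,0,0.003,0,0,0,0],[0,0,0.004,0,0,0,0],[0,0,0.004,0,0,0,0],[0,0,0.004,0,0,0,0],[0,0,0.004,0,0,0,0],[0,0,0.004,0,0,0,0],[0,0,0.004,0,0,0,0],[0,0,0.004,0,0,0,0],[0,0,0.004,0,0,0,0],[0,0,0.004,0,0,0,0],[0,0,0.004,0,0,0,0],[0,0,0.004,0,0,0,0],[0,0,0.004,0,0,0,0],[0,0,0.003,0,0,0,0],[0,0,0.003,0,0,0,0]]]'; python3 -m jog '[[[0,0,0.002,0,0,0,0],[0,0,0.002,0,0,0,0],[0,0,0.002,0,0,0,0],[0,0,0.002,0,0,0,0],[0,0,0.002,0,0,0,0],[0,0,0.002,0,0,0,0],[0,0,0.002,0,0,0,0],[0,0,0.002,0,0,0,0],[0,0,0.002,0,0,0,0],[0,0,0.002,0,0,0,0],[0,0,0.002,0,0,0,0],[0,0,0.002,0,0,0,0],[0,0,0.002,0,0,0,0],[0,0,0.002,0,0,0,0],[0,0,0.002,0,0,0,0],[0,0,0.002,0,0,0,0]]]'
```

```text
t: 9.3
eef_pos: [0.4272, 0.0956, 0.1279]
ee_rot: [3.141, -0.001, 1.204]
force: [3.7, -0.4, 3.7]
width: 0.0006
t: 11.3
eef_pos: [0.4268, 0.0953, 0.1597]
ee_rot: [-3.142, 0.0, 1.204]
force: [0.0, 0.2, -0.0]
width: 0.0005
```

Contact has ended (tip at 0.135, force 0). Next: retreat slowly upward, then check.

```bash
python3 -m jog '[[[0,0,0.005,0,0,0,0],[0,0,0.02,0,0,0,0],[0,0,0.03,0,0,0,0],[0,0,0.03,0,0,0,0],[0,-0.03,0.01,0,0,0,0],[0,-0.04,0,0,0,0,0],[0,-0.04,0,0,0,0,0],[0,-0.03,0,0,0,0,0],[0,0,0,0,0,0,0],[0,0,0,0,0,0,0],[0,0,0,0,0,0,0],[0,0,0,0,0,0,0]]]'; python3 - <<'E'
from station import *
import cv2
s=grab_frame("side")["pixels"][100:320,110:400]
cv2.imwrite("pics/s5.png",cv2.resize(s,(790,600))[...,::-1])
t=grab_frame("top")["pixels"][60:320,100:380]
cv2.imwrite("pics/t5.png",cv2.resize(t,None,fx=2.3,fy=2.3)[...,::-1])
print(monitor.get_state()["force"])
E
```

```text
t: 12.8
eef_pos: [0.4269, -0.0441, 0.2546]
ee_rot: [-3.142, -0.0, 1.205]
force: [-0.6, -0.0, -0.2]
width: 0.0007
[ 0.08942024  0.50715954 -0.33345543]
```

View pics/s5.png

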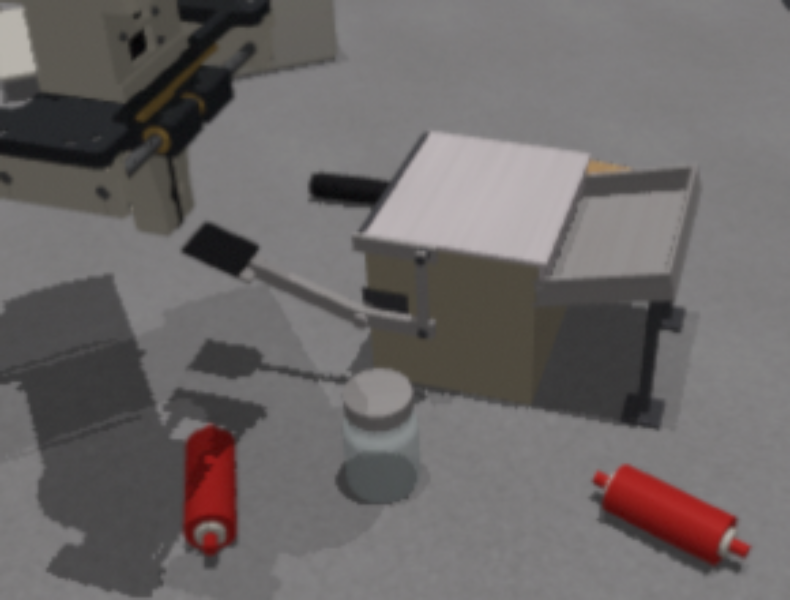

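View pics/t5.png

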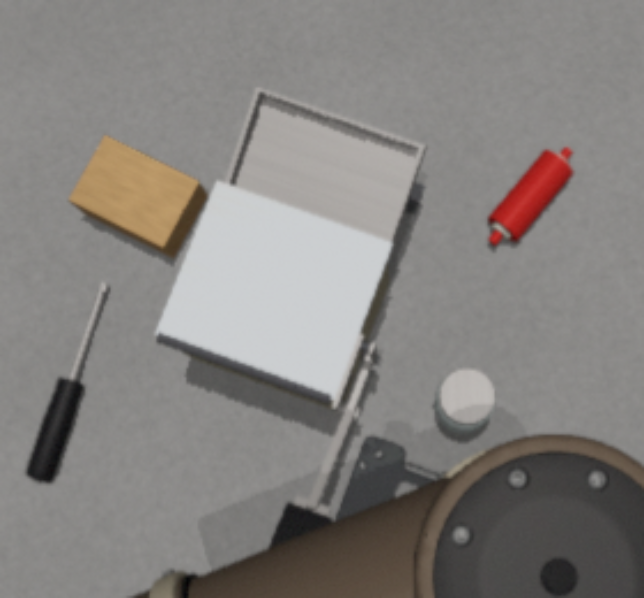

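The lid is flat again (top-view corners as at the start), the paddle is back up, the chute is empty, the bystanders are in place, and the gripper is clear.

```bash
python3 -c "
from station import job_done
print(job_done())"
```

```text
the job is handed in; nothing more can be done
None
```

I pressed the lever down with the closed fingertips and the roller rolled off the chute into the bin. I then eased the lever up slowly, backed away and handed the job in at about 13 s. No verdict was reported.

- **Opening:** I measured the lid at about 0.53 rad from the two cameras, then pressed 5 mm further and held. The last force I read with the lid open was 6.5 N upward, before that final 5 mm.
- **Closing:** The finger rose at 16 to 32 mm/s, so the lid should have closed at about 0.3 rad/s. The lid's speed itself was not measured.
- **Last checks:** In the final pictures the lid is flat, the paddle is back at its start height and the chute is empty. The jar, screwdriver and carton look unmoved, and the gripper is clear with the force at about zero.
- **Not seen directly:** The shut lid hides the roller, so I infer that it is inside the bin from the empty chute, the bench around the bin and the fully shut lid.

No check failed or disagreed.

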